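# Knock a stuck housing up out of its solder nest

## Robot

A 6-joint arm with a two-finger parallel gripper is mounted at the origin on the work surface. World frame = base frame: x ahead of the robot, y to its left, z up, the work surface at z = 0. Lengths are in mm, angles in rad, forces in N, time in s.
With the tool pointing down it reaches from about 350 to 1000 mm from the base axis. Payload 7.1 kg.
Tool frame: the origin (TCP) lies at the very end of the fingers, on their centre line; the grasp point (between the pads) lies robot.grasp_offset behind it (robot.grasp_offset is the distance from the TCP to the grasp point, in mm); z points along the fingers, y is the line along which they close (so a half turn about z gives the same grasp; the last joint's range is limited). The gripper opens to 85 mm and grips with 20 to 120 N. Pads are 22 mm wide; open, the fingers measure 114 mm over their backs; the gripper's body (76 mm by 85 mm) begins 54 mm behind the grasp point. The pads swing forward as they close: fully open they stand 13 mm farther back than shut.
Start: joints at [-1.198, 0.423, 1.63, -0, 1.089, -0.019], TCP at [238.674, -577.616, 231.319] pointing down, gripper open.
Joint ranges: [-3, 3], [-0.9, 2.11], [0.09, 2.58], [-1.31, 4.45], [0.11, 2.69], [-2.54, 2.54]. Speed limits (rad/s): [2.39, 2.39, 3.01, 3.14, 3.14, 3.14].

## Interface

Orientations are given as [roll, pitch, yaw] about the fixed x, y, z axes, in that order (R = Rz(yaw) Ry(pitch) Rx(roll)).
In Python, from station import robot, optics gives the robot as it stands.
- The arm moves only by the tool servo_tool, never from a script. Its argument "commands" is a list that holds one entry, the list of rows, each a list of 4 numbers: the shift along the world's x, y, z in cm, then the turn about the world's z in degrees. In form: [[[x, y, z, turn], ...]]. A call has 1 to 12 rows; each row shifts and turns the commanded pose from where the row before left it; what a row does not reach is not made up. A row lasts 1/12 s, in which the tool goes at most 41.7 mm and 7.16 degrees, less where a joint would pass 70% of its speed; a pose out of reach is approached as far as the arm can. A call is refused whole if a number of a shift passes 4.17 or a number of a turn 7.16, either way. A call with a gripper value outside its range is refused whole. "hand" is the closure, from -1 (fully open) to 1 (shut), set as the call begins (left out, the last holds). The fingers move at their own pace and stop on an object; "squeeze" is the grip in N (left out, the last holds). Time passes only in rows, so rows that do not move let the fingers close. It gives the time, the measured TCP pose, the force, the opening and the grip force at its end, in the units of the state.
- robot.observe(): the state, without advancing time (a new reading comes with each control period).
- optics.grab_frame(name): name is "scene" or "side" or "wrist"; returns a dict with "image" (400x640x3 uint8, blue, green, red), "fx", "fy", "cx", "cy" (pixels), "cam_to_world" (4x4, takes a point from camera to world coordinates); the wrist camera has in their place "hand_eye" (4x4, takes a point from camera to tool coordinates, whose origin is the TCP and whose axes are the flange's). Camera axes: x right, y down, z forward; pixel columns grow to the right and rows downward; lengths in mm; the calibration is good to about 2 mm. The wrist camera is an equidistant fisheye: a pixel r from the principal point sees the ray r / f radians off the axis. A picture is of the moment at which its call begins: read the wrist's pose just before it. There is no depth.
- robot.hand_in(): hands the job in; it is judged then, once.
The state is a dict: "t": time; "joints": joint angles; "joint_velocities": joint speeds; "tau": joint torques, N m; "ee_pos": TCP position; "ee_rot": TCP orientation; "contact_force": force on the tool from outside, world axes, zero at the start; "torque": the same for the moment, N m; "finger_gap": finger opening in mm; "grasp_force": force on a finger pad.
Only numpy, scipy, OpenCV 4.12 (cv2) and the standard library are available. Lean on these libraries where they do the work, as an engineer would, in place of code of your own. Each camera call takes 0.05 s, during which the arm holds its last target. There are 200 camera calls.

## Task

The aluminium housing is stuck flush in the black nest. Pick up the C-shaped knockout by its grip, bring its pin under the nest, feel for the off-centre hole in the guide plate and push the pin gently up through it until the housing stands about a third of its height out of its pocket (no more), still level. Then draw the knockout out and stand it back upright on the mat, clear of the nest, disturbing nothing else on the bench.

Things in the scene. Friction and masses are not known exactly. Their poses are not given: they have to be found in the camera images.
- nest: Solder nest bolted to the bench: black block 104 x 56 mm (x by y), 60 to 102 mm above its base, on two legs at its x ends (inner faces at x = -42 and +42 mm, flanges out to 72 mm). Open right through between the legs along y. Pocket in the top: 46 x 34 mm, 36 mm deep, centred, with brass spring pads gripping the housing. Origin: centre of the base on the mat, z up.
- guide_mid (a point): On the nest, 51 mm above its base, axes as the nest: middle of the smooth underside of a 40 mm square, 6 mm thick steel guide plate. Its 14 mm through hole is eccentric: centre 8 mm from this point, at any angle round it; neither measured nor visible: feel for it. The plate does not turn; on rubber mounts, it yields 3 mm upwards at 4 N/mm, then is solid. Never press on it or the nest over 20 N.
- housing: Die-cast aluminium housing 44 x 32 x 36 mm (x, y, z), stuck in the pocket, top flush. Origin: centre of its underside, 66 mm above the nest's base when stuck; an opening in the floor bares it to the pin wherever the hole is. Spring pads hold it by friction all the way: 5 to 12 N moves it up, at most 25 N allowed, and it stays where left. A third out = 12 mm up (8 to 17 is good; over 20 is too far).
- knockout: C-frame with a heavy steel foot, 0.3 kg, hanging nearly in balance from its grip, standing on the mat. Origin: underside of its foot, on the common axis of pin and grip; z up. Foot 40 mm in x, y = -55 to +57 mm, 8 mm thick. Spine at y = 45 to 57 mm; top arm over the pin, z = 114 to 126 mm; mouth opens to -y. Carried with its foot 6 mm off the mat and axes parallel to the nest's, it slides into the nest from the nest's +y side.
- pin_tip (a point): Tip of the knockout's upright pin, 40 mm above the foot's underside, on the axis. Pin 8 mm diameter, the last 1.5 mm bevelled to 6 mm diameter at the tip; it stands 32 mm out of the foot.
- grip (a point): Centre of the knockout's black grip, 146 mm above the foot's underside, straight above the pin: 22 mm in x, 20 mm in y, 40 mm tall (z = 126 to 166 mm), standing on a flat flange 44 x 56 mm (x by y) whose top is at z = 126 mm. Pinch it firmly from above across y; fingertips resting on the flange steady it.
- spare: Bystander: a second, identical housing 44 x 32 x 36 mm lying on the mat. Leave alone.
- spool: Bystander: solder reel, 60 mm diameter, 36 mm high. Leave alone.
- jar: Bystander: flux jar, 44 mm diameter, 45 mm high, beside the nest on its -y side. Leave alone.
- screwdriver: Bystander: screwdriver 160 mm long, lying. Leave alone.
- board: Bystander: green circuit board 60 x 45 mm, lying near the knockout on its +x side. Leave alone.
- tin: Bystander: tip-cleaning tin, 70 mm diameter, 35 mm high. Leave alone.

How it is judged:
By the outcome, as a careful person would: the job done as asked, in the order asked, and still so for the second after the job is handed in, with the robot touching nothing.
It also fails if it takes over 72 s, if anything falls off the work surface, if the arm or the gripper's body presses on something with over 40 N, if the wrist force passes 120 N, or if a joint passes its speed limit or range.

## Working session

There is one attempt and no reset: what is moved stays moved. The work goes in short steps, Python scripts to look and compute and a tool call to move; the robot and the scene stay as the last step left them, time stands still between calls to the robot, and variables do not carry over. Pictures are saved under pics/ and viewed, at most 10 in all, crops included, and the job is handed in when it is done.

Besides the shell and the picture viewer there is one more tool, called after "Emit:" by a JSON object that holds its "name" and its "arguments", one argument or row to a line. servo_tool: Moves the arm, as the interface text tells. Its arguments: {"type":"object","properties":{"commands":{"type":"array"},"hand":{"type":"number"},"squeeze":{"type":"number"}},"required":["commands"]}

```bash
mkdir -p pics; ls; python3 - <<'E'
from station import robot, optics
import cv2,numpy as np
s=robot.observe()
print({k:np.round(v,3) for k,v in s.items()}, robot.grasp_offset)
ims=[]
for n in("scene","side","wrist"):
    f=optics.grab_frame(n); cv2.imwrite(f"pics/{n}0.png",f["image"])
    print(n,f["fx"],f["fy"],f["cx"],f["cy"],np.round(f.get("cam_to_world",f.get("hand_eye")),3).tolist())
E
```

```text
pics
{'t': np.float64(0.0), 'joints': array([-1.198,  0.424,  1.631,  0.   ,  1.089, -0.019]), 'joint_velocities': array([-0.002, -0.001,  0.001,  0.   ,  0.001, -0.   ]), 'tau': array([-2.0000e-03, -5.5739e+01, -2.8175e+01, -0.0000e+00,  7.0000e-03,
       -0.0000e+00]), 'ee_pos': array([ 238.476, -577.119,  230.544]), 'ee_rot': array([-3.14 , -0.   ,  0.392]), 'contact_force': array([-0.27 , -0.311,  0.33 ]), 'torque': array([-0.002, -0.018,  0.03 ]), 'grasp_force': np.float64(0.0), 'finger_gap': np.float64(85.161)} 18.700000000000003
scene 415.7923663590872 415.7923663590872 313.4028329450786 197.015634912063 [[0.731, 0.509, -0.455, 1142.802], [0.682, -0.553, 0.477, -471.789], [-0.009, -0.659, -0.752, 947.747], [0.0, 0.0, 0.0, 1.0]]
side 498.86212205050197 498.86212205050197 312.95577757414094 188.4581535069013 [[-0.756, -0.384, 0.529, 44.244], [-0.654, 0.468, -0.594, 678.001], [-0.019, -0.796, -0.605, 762.349], [0.0, 0.0, 0.0, 1.0]]
wrist 309.70691628693146 309.70691628693146 319.6085955699055 199.75019424582555 [[-0.002, -0.962, -0.272, 68.174], [1.0, -0.003, 0.001, -0.281], [-0.002, -0.272, 0.962, -141.341], [0.0, 0.0, 0.0, 1.0]]
```

View pics/scene0.png

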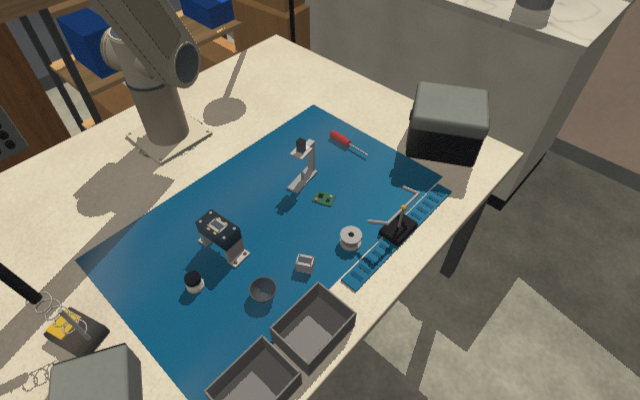

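View pics/side0.png

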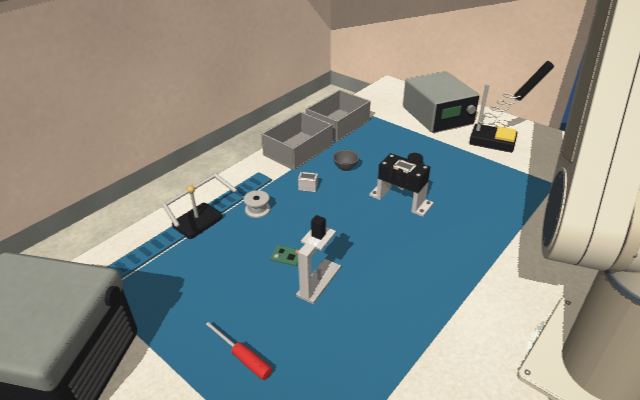

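View pics/wrist0.png

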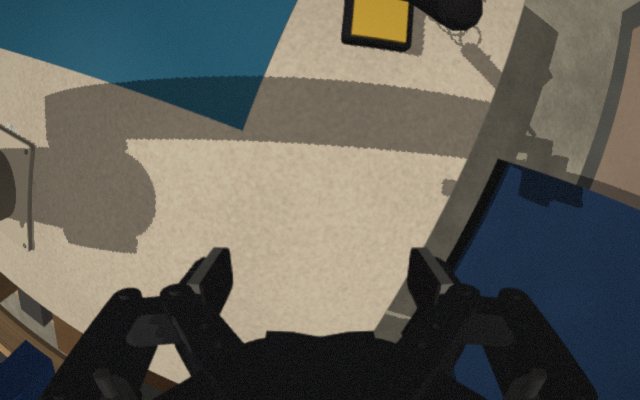

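```bash
python3 - <<'E'
import cv2,numpy as np
a=cv2.imread("pics/scene0.png");b=cv2.imread("pics/side0.png")
def c(i,x,y,w,h): return cv2.resize(i[y:y+h,x:x+w],(400,300),interpolation=cv2.INTER_CUBIC)
o=np.vstack([np.hstack([c(a,175,200,100,75),c(a,260,130,100,75)]),np.hstack([c(b,355,143,100,75),c(b,255,210,133,100)])])
cv2.imwrite("pics/crops0.png",o)
E
```

```text
(no output)
```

View pics/crops0.png

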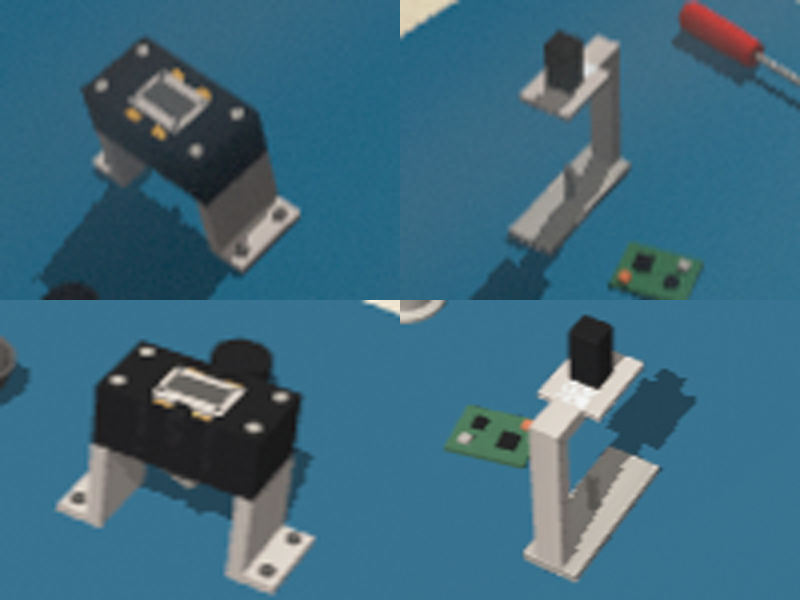

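```bash
cat > h.py <<'E'
import numpy as np
C={'scene':(415.7923663590872,313.4028329450786,197.015634912063,[[0.731,0.509,-0.455,1142.802],[0.682,-0.553,0.477,-471.789],[-0.009,-0.659,-0.752,947.747]]),
'side':(498.86212205050197,312.95577757414094,188.4581535069013,[[-0.756,-0.384,0.529,44.244],[-0.654,0.468,-0.594,678.001],[-0.019,-0.796,-0.605,762.349]])}
def cast(n,uv,z,ori=None):
    f,cx,cy,T=C[n]; T=np.array(T); uv=np.atleast_2d(np.array(uv,float))
    if ori: uv=(uv-[ori[3],ori[4]]+.5)/ori[2]-.5+[ori[0],ori[1]]
    d=np.c_[(uv[:,0]-cx)/f,(uv[:,1]-cy)/f,np.ones(len(uv))]@T[:,:3].T
    o=T[:,3]; return o+d*((z-o[2])/d[:,2])[:,None]
A=(175,200,4,0,0);B=(260,130,4,400,0);D=(355,143,4,0,300);E=(255,210,3.0075,400,300)
E
python3 - <<'E'
from h import *
np.set_printoptions(precision=1,suppress=True)
for n,o,b in(('scene',A,[(142,49),(101,86),(237,113),(196,150)]),('side',D,[(281,397),(254,428),(147,352),(118,380)])):
    p=cast(n,b,102,o)[:,:2]; print(n,p.tolist(),p.mean(0)); 
    for i,j in((0,1),(2,3),(0,2),(1,3)):
        v=p[j]-p[i]; print(i,j,np.hypot(*v),np.degrees(np.arctan2(v[1],v[0])))
for n,o,b in(('scene',B,[(565,31),(586,41),(566,52),(545,42)]),('side',E,[(570,325),(592,315),(613,327),(597,338)])):
    p=cast(n,b,166,o)[:,:2]; print('grip',n,p.mean(0),p.tolist())
print('flange',cast('scene',[(520,96),(567,117)],126,B)[:,:2],cast('side',[(537,392),(592,420),(643,365)],126,E)[:,:2])
print('foot0 scene',cast('scene',[(508,238),(545,250),(630,165)],4,B)[:,:2])
print('foot0 side',cast('side',[(525,553),(577,578),(660,465),(615,450)],4,E)[:,:2])
E
```

```text
scene [[466.5009380229019, -156.9926266983785], [471.7069572933475, -194.0207790731527], [553.31037611792, -148.47819009573794], [556.8103190247407, -184.47996571231562]] [ 512.1 -171. ]
0 1 37.39233484196658 -81.99688660789398
2 3 36.1715004927555 -84.44739114065541
0 2 87.22599482398103 5.601762966648673
1 3 85.6364951266146 6.396636900720204
side [[476.1938153535757, -196.19234340362118], [472.07925166515736, -160.02079203132155], [561.773296226463, -186.7899638604456], [558.347865457323, -151.4261391233456]] [ 517.1 -173.6]
0 1 36.404817854577466 96.48957924054397
2 3 35.52933542849482 95.532556436187
0 2 86.09443819171369 6.269781528252669
1 3 86.69568492278269 5.689412716652341
grip scene [496.7 157.6] [[488.5315594459288, 165.51619333202257], [507.0937000313154, 167.83732832129192], [504.7824288312081, 149.82293156497212], [486.32532119572954, 147.40570471657986]]
grip side [498.2 154.1] [[509.72654923483765, 162.17654402110702], [505.48454639656836, 146.45479161622973], [488.34801814770435, 146.91187855179942], [489.2992501314259, 160.86248640823703]]
flange [[480.9 124.9]
 [521.3 132.1]] [[515.1 188.4]
 [473.1 185.4]
 [480.2 127.4]]
foot0 scene [[489.2  94.7]
 [518.9 105.2]
 [504.8 215.9]]
foot0 side [[508.9 213.4]
 [469.2 207.3]
 [490.2  94.7]
 [523.4 103.5]]
```

Emit:
{"name": "servo_tool", "arguments": {
  "commands": [
    [[0.7,1.0,0,-1],[1.4,2.0,0,-1],[2,2.9,0,-1],[2,2.9,0,-1],[2,2.9,0,-1],[2,2.9,0,-1],[2,2.9,0,-1],[2,2.9,0,-1],[2,2.9,0,-1],[2,2.9,0,-1],[2,2.9,0,-1],[2,2.9,0,-1]]
  ],
  "hand": -1
}}

```text
t: 1.15
ee_pos: [460.2, -256.0, 231.2]
ee_rot: [-3.141, 0.0, 0.181]
contact_force: [0.8, -0.2, -0.9]
finger_gap: 85.2
grasp_force: 0.0
```

Emit:
{"name": "servo_tool", "arguments": {
  "commands": [
    [[2,2.9,0,-1],[2,2.9,0,-1],[1.4,2.0,0,-1],[0.1,0.7,0,-1.4],[0,0,0,0],[0,0,0,0]]
  ]
}}

```text
t: 1.65
ee_pos: [514.5, -172.3, 231.1]
ee_rot: [-3.142, 0.001, 0.108]
contact_force: [-0.2, 0.6, -0.3]
finger_gap: 85.3
grasp_force: 0.0
```

```bash
cat >> h.py <<'E'
def grabw(name):
    from station import robot, optics
    import cv2
    s=robot.observe(); f=optics.grab_frame("wrist"); cv2.imwrite(f"pics/{name}.png",f["image"])
    np.savez(f"pics/{name}.npz",p=s["ee_pos"],r=s["ee_rot"],k=[f["fx"],f["cx"],f["cy"]],H=f["hand_eye"]); 
    print(np.round(s["t"],2),np.round(s["ee_pos"],1),np.round(s["ee_rot"],3),np.round(s["contact_force"],2))
def castw(name,uv,z):
    from scipy.spatial.transform import Rotation as R
    d=np.load(f"pics/{name}.npz"); Rt=R.from_euler('xyz',d['r']).as_matrix(); H=d['H']
    q=(np.atleast_2d(np.array(uv,float))-d['k'][1:])/d['k'][0]; th=np.hypot(*q.T)[:,None]
    r=np.c_[q/th*np.sin(th),np.cos(th)]@(Rt@H[:3,:3]).T
    o=d['p']+Rt@H[:3,3]; return o+r*((z-o[2])/r[:,2])[:,None]
E
python3 -c "
from h import *
grabw('w1')
j=cast('scene',[[194,274]],45);print(j,cast('side',[[416,155]],45))"
```

```text
1.65 [ 514.5 -172.3  231.1] [-3.142e+00  1.000e-03  1.080e-01] [-0.19  0.61 -0.31]
[[ 551.61425547 -286.60274359   45.        ]] [[ 558.93920208 -303.98053825   45.        ]]
```

View pics/w1.png

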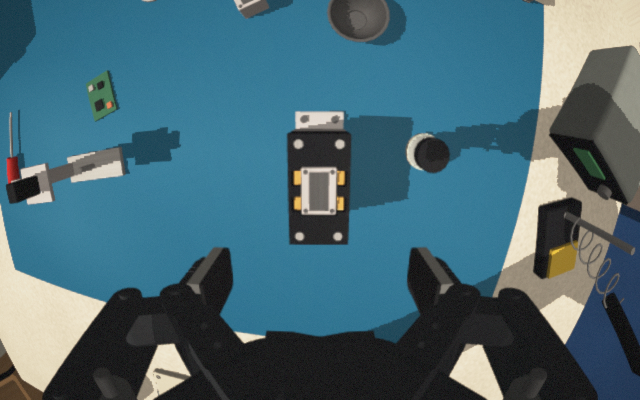

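The wrist view shows the nest centred with bolts near (298,144), (340,144), (299,237), (341,237), jar at right (432,152), knockout at far left.

```bash
python3 - <<'E'
from h import *
import cv2
np.set_printoptions(precision=1,suppress=True)
g=cv2.imread('pics/w1.png',0).astype(float)
P=[]
for u,v in((298,144),(340,144),(299,237),(341,237)):
    w=np.clip(g[v-7:v+8,u-7:u+8]-90,0,None); y,x=np.mgrid[v-7:v+8,u-7:u+8]; P.append([(w*x).sum()/w.sum(),(w*y).sum()/w.sum()])
p=castw('w1',P,102)[:,:2]; print(np.array(P),p,p.mean(0))
print([np.degrees(np.arctan2(*(p[a]-p[b])[::-1])) for a,b in((0,2),(1,3),(0,1),(2,3))], np.hypot(*(p[0]-p[2])),np.hypot(*(p[0]-p[1])))
h=castw('w1',[(303,169),(336,169),(303,213),(336,213)],102)[:,:2];print('housing',h,h.mean(0))
print('jar',castw('w1',[432,152],45))
E
```

```text
[[298.  143.6]
 [339.5 143.8]
 [299.1 235.9]
 [337.5 236.1]] [[ 555.1 -149.1]
 [ 558.8 -185.2]
 [ 469.1 -157.8]
 [ 472.7 -193.8]] [ 513.9 -171.5]
[np.float64(5.727785497986963), np.float64(5.737273634049236), np.float64(95.7958314914894), np.float64(95.79950195577196)] 86.44555771183141 36.23189135075038
housing [[ 533.  -155.7]
 [ 536.1 -184.7]
 [ 492.2 -159.4]
 [ 495.4 -189.6]] [ 514.2 -172.4]
jar [[ 558.2 -293.2   45. ]]
```

Emit:
{"name": "servo_tool", "arguments": {
  "commands": [
    [[0,1,0,0.2],[-0.1,2,0,0.2],[-0.2,3,0,0.2],[-0.2,3.2,0,0.2],[-0.2,3.2,0,0.2],[-0.2,3.2,0,0.2],[-0.2,3.2,0,0.2],[-0.2,3.2,0,0.1],[-0.2,3.2,0,0],[-0.2,3.2,0,0],[-0.2,2.5,0,0],[0,1.1,0,0]]
  ]
}}

```text
t: 2.7
ee_pos: [495.1, 149.5, 231.4]
ee_rot: [-3.141, -0.0, 0.133]
contact_force: [-0.0, -0.1, -0.2]
finger_gap: 85.0
grasp_force: 0.0
```

Emit:
{"name": "servo_tool", "arguments": {
  "commands": [
    [[0,0,0,0],[0,0,0,0]]
  ]
}}

```text
t: 2.87
ee_pos: [495.5, 147.0, 231.2]
ee_rot: [3.141, 0.0, 0.133]
contact_force: [-0.5, -0.8, -0.1]
finger_gap: 85.2
grasp_force: 0.0
```

```bash
python3 -c "
from h import *
grabw('w2')"
```

```text
2.87 [495.5 147.  231.2] [3.141 0.    0.133] [-0.53 -0.8  -0.14]
```

View pics/w2.png

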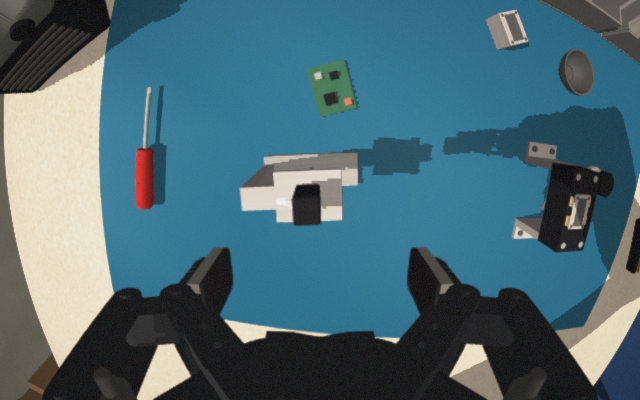

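Grip top at about (306,210), flange bottom edge at v≈221 from u≈276 to 342, board at (332,88), well clear.

```bash
python3 - <<'E'
from h import *
import cv2
np.set_printoptions(precision=1,suppress=True)
g=cv2.imread('pics/w2.png',0)
for v in range(182,228,3): print(v,g[v,272:348:2])
for p in ([(294,196),(320,196),(293,224),(319,223)],): q=castw('w2',p,166); print(q,q.mean(0))
q=castw('w2',[(276,221),(342,219)],126);print(q)
E
```

```text
182 [ 93 194 218 218 218 217 217 217 217 220 218 218 219 219 219 217 216 215
 214 212 141 132 137 137 136 138 140 138 139 140 139 140 140 140 140 190
 195 195]
185 [108 191 218 216 217 218 216 216 217 217 217 216 123  72  63  44  43  40
  34  34  40  34  29  48 129 142 142 140 142 140 141 139 141 142 143 175
 180 183]
188 [212 212 214 214 212 213 214 215 215 214 213 181  37  23  19  18  19  18
  17  12  15  30  30  27 122 137 140 141 139 139 137 139 137 138 137 102
 106 108]
191 [215 215 215 216 215 216 215 216 217 216 211 127  20  22  15  17  20  20
  21  19  16  24  26  22 102 140 140 141 139 139 140 141 141 140 137 104
 108 105]
194 [214 217 216 216 216 216 219 217 217 217 196  51  19  16  22  25  21  18
  21  23  15  17  21  19  99 138 138 136 140 139 140 139 141 141 139 105
 107 108]
197 [215 215 216 218 221 221 221 216 215 215 127  27  31  28  22  33  31  32
  36  30  32  36  35  35  77 137 139 137 142 138 137 139 137 139 137 110
 107 106]
200 [215 216 230 237 235 233 233 221 216 208  79  35  38  38  41  40  42  42
  42  41  40  44  42  34  78 136 137 137 136 138 137 138 137 14
[... 907 characters left out ...]
42  39  40  36  88 215 218 217 216 217 217 217 217 216 218 140
 104 106]
221 [103 102 150 204 206 209 211 210 211 208 174  58  36  39  35  38  39  37
  41  39  36  40  41  39  57 126 128 124 125 120 116 119 119 112 109 110
 107 106]
224 [103 102 103 103 102 103 107 103 106 104 102  58  46  43  43  45  49  53
  49  51  57  59  55  63  91 109 105 107 105 105 106 104 108 107 109 106
 106 107]
227 [102 103 105 103 103 100 103 103 104 101 103 104 105 104 105 104 105 103
 107 103 107 102 105 104 105 102 108 104 107 104 107 108 105 108 103 107
 107 105]
[[505.7 166.1 166. ]
 [508.1 148.3 166. ]
 [485.1 164.6 166. ]
 [488.3 146.4 166. ]] [496.8 156.4 166. ]
[[470.8 181.  126. ]
 [479.9 125.7 126. ]]
```

Emit:
{"name": "servo_tool", "arguments": {
  "commands": [
    [[0.1,0.5,-0.5,0.5],[0,0.4,-1,0.4],[0,0,-1.5,0],[0,0,-1.5,0],[0,0,-1.5,0],[0,0,-1,0],[0,0,-0.8,0],[0,0,0,0],[0,0,0,0]]
  ]
}}

```text
t: 3.67
ee_pos: [496.6, 156.2, 153.0]
ee_rot: [3.141, 0.001, 0.147]
contact_force: [0.4, -0.7, 0.0]
finger_gap: 85.3
grasp_force: 0.0
```

Emit:
{"name": "servo_tool", "arguments": {
  "commands": [
    [[0,0,-1,0],[0,0,-0.8,0],[0,0,-0.5,0],[0,0,-0.1,0],[0,0,0,0]]
  ]
}}

```text
t: 4.08
ee_pos: [496.3, 156.3, 128.8]
ee_rot: [3.141, 0.001, 0.147]
contact_force: [0.3, 0.1, 0.1]
finger_gap: 85.4
grasp_force: 0.0
```

Emit:
{"name": "servo_tool", "arguments": {
  "commands": [
    [[0,0,0,0],[0,0,0,0],[0,0,0,0],[0,0,0,0],[0,0,0,0],[0,0,0,0],[0,0,0,0],[0,0,0,0],[0,0,0,0],[0,0,0,0]]
  ],
  "hand": 1,
  "squeeze": 80
}}

```text
t: 4.92
ee_pos: [497.0, 156.6, 129.6]
ee_rot: [-3.141, -0.001, 0.147]
contact_force: [-0.3, 1.0, 4.6]
finger_gap: 19.1
grasp_force: 78.6
```

Emit:
{"name": "servo_tool", "arguments": {
  "commands": [
    [[0,0,0.2,0],[0,0,0.4,0],[0,0,0.4,0],[0,0,0,0],[0,0,0,0],[0,0,0,0]]
  ]
}}

```text
t: 5.42
ee_pos: [496.5, 156.3, 139.2]
ee_rot: [3.142, 0.0, 0.147]
contact_force: [0.0, 0.6, -2.3]
finger_gap: 18.9
grasp_force: 78.2
```

Emit:
{"name": "servo_tool", "arguments": {
  "commands": [
    [[0,-0.5,0,-0.3],[0,-1,0,-0.4],[0.1,-1.5,0,-0.4],[0.1,-2,0,-0.4],[0.1,-2.5,0,-0.4],[0.1,-2.5,0,-0.4],[0.1,-2.5,0,-0.3],[0.1,-2.5,0,0],[0.1,-2,0,0],[0.1,-1.5,0,0],[0,-1,0,0],[0,-0.5,0,0]]
  ]
}}

```text
t: 6.42
ee_pos: [504.4, -45.3, 139.2]
ee_rot: [3.141, 0.0, 0.1]
contact_force: [-0.1, -1.2, -3.3]
finger_gap: 19.3
grasp_force: 78.4
```

Emit:
{"name": "servo_tool", "arguments": {
  "commands": [
    [[0,0,0,0],[0,0,0,0],[0,0,0,0]]
  ]
}}

```text
t: 6.67
ee_pos: [504.5, -43.0, 139.3]
ee_rot: [-3.141, 0.0, 0.103]
contact_force: [-0.3, 0.0, -2.2]
finger_gap: 19.0
grasp_force: 78.4
```

```bash
python3 - <<'E'
from h import *
import cv2
from station import robot,optics
grabw('w3'); print(robot.observe()['torque'])
a=optics.grab_frame('scene')['image'];b=optics.grab_frame('side')['image']
cv2.imwrite('pics/scene3.png',a);cv2.imwrite('pics/side3.png',b)
w=cv2.imread('pics/w3.png')
def c(i,x,y,w,h): return cv2.resize(i[y:y+h,x:x+w],(400,300),interpolation=cv2.INTER_CUBIC)
cv2.imwrite('pics/c3.png',np.vstack([np.hstack([c(a,180,160,133,100),c(b,305,140,133,100)]),cv2.resize(w[100:,:],(800,375))[:300]]))
E
```

```text
6.67 [504.5 -43.  139.3] [-3.141  0.     0.103] [-0.35  0.03 -2.24]
[ 0.00489911 -0.00585815 -0.01533123]
```

View pics/c3.png

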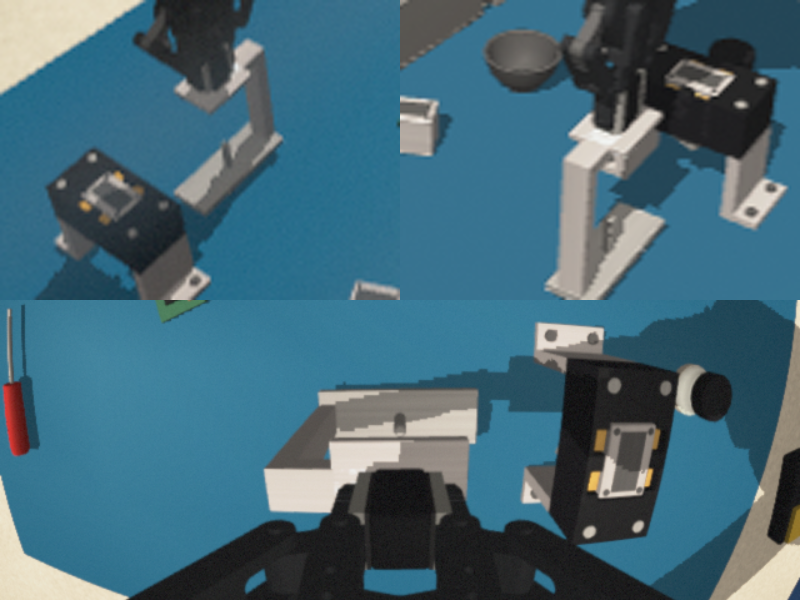

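```bash
python3 - <<'E'
from h import *
import cv2
np.set_printoptions(precision=1,suppress=True)
g=cv2.imread('pics/w3.png',0)
for v in range(186,206): print(v,g[v,308:334])
print(castw('w3',[(320,190),(320,191),(320,192),(319,191)],49.7))
# flange front-left / nest bolts again
P=[]
for u,v in((614,386),(666,388),(588,532),(640,534)):
    u=round(u/1.25);v=round((v-300)/1.25+100);w=np.clip(g[v-7:v+8,u-7:u+8].astype(float)-100,0,None); y,x=np.mgrid[v-7:v+8,u-7:u+8]; P.append([(w*x).sum()/w.sum(),(w*y).sum()/w.sum()])
p=castw('w3',P,102);print(P,p,p.mean(0))
E
```

```text
186 [122 124 126 123 124 122 124 127 125 126 125 127 126 124 126 125 126 126
 127 124 126 126 126 128 127 124]
187 [121 121 123 122 122 122 122 124 123 123 121 123 122 123 125 124 124 122
 123 121 124 124 121 124 124 123]
188 [122 123 122 121 123 120 122 124 122 125 121 123 120 121 124 125 124 125
 124 123 126 125 125 126 125 122]
189 [124 125 123 126 122 124 129 124 125 123 122 115 117 119 125 125 127 126
 126 126 125 128 127 129 128 127]
190 [128 128 126 126 127 125 125 127 118 112 102  99  97 105 117 124 130 130
 130 130 131 132 132 130 129 130]
191 [129 127 128 128 128 126 129 126 110  94  80  74  78  84  94 111 130 129
 132 130 130 130 131 130 131 129]
192 [126 124 128 125 125 128 125 115  97  80  71  70  77  74  73  97 124 127
 128 129 130 129 128 129 128 131]
193 [124 127 128 124 125 126 122 102  83  72  72  74  73  75  74  86 109 124
 129 128 126 128 127 128 126 130]
194 [122 124 123 123 123 124 122  95  76  72  74  73  75  73  77  83 102 120
 125 124 125 124 126 125 126 127]
195 [120 122 123 124 123 125 120  96  77  76  72  71  73  75  76  82 104 120
 125 124 125 123 129 127
[... 883 characters left out ...]
3 205 202 204]
204 [198 198 198 199 197 193 173 128 112 120 123 122 122 121 122 117 133 192
 202 200 200 201 202 203 203 201]
205 [199 199 199 201 199 197 180 135 118 121 129 129 129 130 127 120 137 193
 201 203 203 203 202 204 202 204]
[[515.4 -42.3  49.7]
 [514.6 -42.4  49.7]
 [513.8 -42.5  49.7]
 [514.5 -41.6  49.7]]
[[np.float64(491.07042253521126), np.float64(168.19772481040087)], [np.float64(532.234879032258), np.float64(170.1673387096774)], [np.float64(471.1579757223457), np.float64(285.2287570524876)], [np.float64(509.7009090909091), np.float64(282.19242424242424)]] [[ 554.6 -150.2  102. ]
 [ 558.3 -186.4  102. ]
 [ 468.4 -158.8  102. ]
 [ 470.7 -195.   102. ]] [ 513.  -172.6  102. ]
```

```bash
python3 - <<'E'
from h import *
import cv2
np.set_printoptions(precision=1,suppress=True)
g=cv2.imread('pics/w3.png',0)
for v in range(205,214): print(v,g[v,308:334])
print(castw('w3',[(319.7,190)],17.7),castw('w3',[(319.7,202),(319.7,204),(319.7,208)],49.7))
E
```

```text
205 [199 199 199 201 199 197 180 135 118 121 129 129 129 130 127 120 137 193
 201 203 203 203 202 204 202 204]
206 [201 203 201 202 202 201 193 172 146 146 172 175 173 173 158 148 158 197
 204 205 205 203 204 203 205 207]
207 [200 201 201 201 202 204 202 194 174 171 190 191 192 184 170 165 180 200
 202 204 203 203 204 204 206 202]
208 [190 190 190 189 189 193 192 190 181 176 175 175 173 164 157 165 181 183
 187 185 186 186 186 186 186 184]
209 [160 160 160 163 159 160 161 162 158 149 128 120 116 122 126 134 138 139
 140 142 140 138 140 140 142 140]
210 [102 100 102 101 100 103 101 103 103  99  90  85  88  90  92  95  94  96
  93  95  95  96  91  95  94  93]
211 [92 92 95 92 92 92 92 92 93 91 94 92 94 92 96 92 92 95 93 91 94 92 93 89
 84 89]
212 [140 140 139 140 142 142 143 143 144 143 142 142 142 141 141 142 141 144
 144 144 143 146 139 116 106 108]
213 [185 187 188 186 188 188 187 190 190 192 192 188 165 156 157 155 158 157
 158 158 160 158 156 135 126 126]
[[507.4 -42.9  17.7]] [[505.8 -43.   49.7]
 [504.2 -43.2  49.7]
 [500.9 -43.5  49.7]]
```

Emit:
{"name": "servo_tool", "arguments": {
  "commands": [
    [[0.3,-0.2,-0.15,0],[0,-0.4,-0.2,0],[0.05,-0.8,0,0],[0.05,-1.3,0,0],[0.1,-1.6,0,0],[0.1,-1.8,0,0],[0.1,-1.8,0,0],[0.1,-1.6,0,0],[0.05,-1.1,0,0],[0.05,-0.8,0,0],[0,-0.4,0,0],[0,-0.2,0,0]]
  ]
}}

```text
t: 7.82
ee_pos: [513.5, -164.3, 135.7]
ee_rot: [-3.141, 0.0, 0.101]
contact_force: [-0.8, 0.1, -2.8]
finger_gap: 19.3
grasp_force: 78.5
```

Emit:
{"name": "servo_tool", "arguments": {
  "commands": [
    [[0,0,0,0],[0,0,0,0],[0,0,0,0]]
  ]
}}

```text
t: 8.07
ee_pos: [513.6, -163.0, 135.8]
ee_rot: [-3.141, 0.0, 0.103]
contact_force: [-0.5, -0.1, -2.7]
finger_gap: 18.7
grasp_force: 78.5
```

Emit:
{"name": "servo_tool", "arguments": {
  "commands": [
    [[0,-0.06,0.3,0],[0,0,0.2,0],[0,0,0.1,0],[0,0,0.06,0],[0,0,0,0],[0,0,0,0]]
  ]
}}

```text
t: 8.57
ee_pos: [513.5, -163.9, 142.1]
ee_rot: [-3.141, 0.0, 0.102]
contact_force: [1.6, 1.5, -9.3]
finger_gap: 18.7
grasp_force: 78.3
```

Emit:
{"name": "servo_tool", "arguments": {
  "commands": [
    [[0,0,-0.3,0],[0.29,-0.09,0,0],[0.3,-0.09,0,0],[0,0,0.3,0],[0,0,0,0],[0,0,0,0]]
  ]
}}

```text
t: 9.07
ee_pos: [520.0, -166.3, 142.3]
ee_rot: [3.141, -0.001, 0.102]
contact_force: [3.8, -1.9, -10.3]
finger_gap: 19.3
grasp_force: 78.5
```

Emit:
{"name": "servo_tool", "arguments": {
  "commands": [
    [[0,0,-0.3,0],[0.15,-0.27,0,0],[0.14,-0.27,0,0],[0,0,0.3,0],[0,0,0,0],[0,0,0,0]]
  ]
}}

```text
t: 9.57
ee_pos: [522.3, -171.7, 142.2]
ee_rot: [3.141, 0.0, 0.102]
contact_force: [0.8, -2.0, -10.0]
finger_gap: 19.2
grasp_force: 78.5
```

Emit:
{"name": "servo_tool", "arguments": {
  "commands": [
    [[0,0,-0.3,0],[-0.09,-0.29,0,0],[-0.09,-0.3,0,0],[0,0,0.3,0],[0,0,0,0],[0,0,0,0]]
  ]
}}

```text
t: 10.07
ee_pos: [520.3, -177.5, 142.2]
ee_rot: [3.141, 0.001, 0.102]
contact_force: [-0.1, -2.1, -9.8]
finger_gap: 18.9
grasp_force: 78.6
```

Emit:
{"name": "servo_tool", "arguments": {
  "commands": [
    [[0,0,-0.3,0],[-0.27,-0.15,0,0],[-0.27,-0.14,0,0],[0,0,0.3,0],[0,0,0,0],[0,0,0,0]]
  ]
}}

```text
t: 10.57
ee_pos: [514.7, -180.2, 142.1]
ee_rot: [-3.141, 0.001, 0.102]
contact_force: [-0.8, -0.5, -9.8]
finger_gap: 19.1
grasp_force: 78.6
```

Emit:
{"name": "servo_tool", "arguments": {
  "commands": [
    [[0,0,-0.3,0],[-0.29,0.09,0,0],[-0.3,0.09,0,0],[0,0,0.3,0],[0,0,0,0],[0,0,0,0]]
  ]
}}

```text
t: 11.07
ee_pos: [508.8, -178.1, 142.1]
ee_rot: [-3.141, 0.001, 0.102]
contact_force: [-0.1, 0.3, -9.4]
finger_gap: 18.9
grasp_force: 78.4
```

Emit:
{"name": "servo_tool", "arguments": {
  "commands": [
    [[0,0,-0.3,0],[-0.14,0.27,0,0],[-0.15,0.27,0,0],[0,0,0.3,0],[0,0,0,0],[0,0,0,0]]
  ]
}}

```text
t: 11.57
ee_pos: [506.9, -172.9, 143.0]
ee_rot: [3.142, -0.001, 0.102]
contact_force: [0.5, 1.7, -2.1]
finger_gap: 19.6
grasp_force: 79.6
```

Emit:
{"name": "servo_tool", "arguments": {
  "commands": [
    [[0,0,-0.3,0],[0.09,0.29,0,0],[0.09,0.3,0,0],[0,0,0.3,0],[0,0,0,0],[0,0,0,0]]
  ]
}}

```text
t: 12.07
ee_pos: [508.6, -167.2, 142.7]
ee_rot: [3.141, -0.001, 0.102]
contact_force: [0.4, -0.4, -2.4]
finger_gap: 19.1
grasp_force: 79.5
```

Emit:
{"name": "servo_tool", "arguments": {
  "commands": [
    [[0,0,-0.3,0],[-0.13,-0.26,0,0],[0,0,0.1,0],[0,0,0.2,0],[0,0,0.2,0],[0,0,0,0],[0,0,0,0]]
  ]
}}

```text
t: 12.65
ee_pos: [507.2, -169.8, 144.7]
ee_rot: [3.141, -0.001, 0.102]
contact_force: [0.4, -0.3, -3.3]
finger_gap: 19.2
grasp_force: 79.5
```

Emit:
{"name": "servo_tool", "arguments": {
  "commands": [
    [[0,0,0.2,0],[0,0,0.2,0],[0,0,0,0],[0,0,0,0]]
  ]
}}

```text
t: 12.98
ee_pos: [507.1, -169.8, 148.6]
ee_rot: [3.141, -0.0, 0.102]
contact_force: [0.1, 0.6, -2.1]
finger_gap: 19.3
grasp_force: 79.5
```

Emit:
{"name": "servo_tool", "arguments": {
  "commands": [
    [[0,0,0.2,0],[0,0,0.2,0],[0,0,0.1,0],[0,0,0,0],[0,0,0,0]]
  ]
}}

```text
t: 13.4
ee_pos: [507.1, -169.8, 153.6]
ee_rot: [3.141, -0.0, 0.102]
contact_force: [0.6, 0.3, -3.4]
finger_gap: 19.2
grasp_force: 79.5
```

Emit:
{"name": "servo_tool", "arguments": {
  "commands": [
    [[0,0,0.1,0],[0,0,0.1,0],[0,0,0.05,0],[0,0,0,0],[0,0,0,0]]
  ]
}}

```text
t: 13.82
ee_pos: [506.8, -169.7, 155.7]
ee_rot: [-3.141, 0.0, 0.102]
contact_force: [0.0, -0.8, -5.4]
finger_gap: 19.2
grasp_force: 79.2
```

Emit:
{"name": "servo_tool", "arguments": {
  "commands": [
    [[0,0,0.05,0],[0,0,0.05,0],[0,0,0.05,0],[0,0,0.05,0],[0,0,0,0],[0,0,0,0]]
  ]
}}

```text
t: 14.32
ee_pos: [506.3, -169.6, 157.6]
ee_rot: [-3.141, 0.001, 0.102]
contact_force: [-2.4, -0.4, -9.2]
finger_gap: 19.1
grasp_force: 79.0
```

Emit:
{"name": "servo_tool", "arguments": {
  "commands": [
    [[0,0,0.05,0],[0,0,0.05,0],[0,0,0.05,0],[0,0,0.05,0],[0,0,0.05,0],[0,0,0.05,0],[0,0,0.05,0],[0,0,0.05,0],[0,0,0,0],[0,0,0,0]]
  ]
}}

```text
t: 15.15
ee_pos: [506.9, -169.7, 161.9]
ee_rot: [-3.141, 0.0, 0.102]
contact_force: [-3.5, -0.2, -10.2]
finger_gap: 19.0
grasp_force: 78.7
```

Emit:
{"name": "servo_tool", "arguments": {
  "commands": [
    [[0,0,0.05,0],[0,0,0.05,0],[0,0,0.05,0],[0,0,0.05,0],[0,0,0.05,0],[0,0,0.05,0],[0,0,0.05,0],[0,0,0.05,0],[0,0,0,0],[0,0,0,0]]
  ]
}}

```text
t: 15.98
ee_pos: [506.9, -169.7, 166.0]
ee_rot: [-3.142, 0.0, 0.102]
contact_force: [-4.3, 0.0, -10.6]
finger_gap: 19.0
grasp_force: 78.7
```

```bash
python3 - <<'E'
from h import *
import cv2
from station import robot,optics
grabw('w4')
a=optics.grab_frame('scene')['image'];b=optics.grab_frame('side')['image']
cv2.imwrite('pics/scene4.png',a);cv2.imwrite('pics/side4.png',b)
w=cv2.imread('pics/w4.png')
def c(i,x,y,w,h): return cv2.resize(i[y:y+h,x:x+w],(400,300),interpolation=cv2.INTER_CUBIC)
cv2.imwrite('pics/c4.png',np.vstack([np.hstack([c(a,175,190,100,75),c(b,355,133,100,75)]),cv2.resize(w[100:,:],(800,375))[:300]]))
E
```

```text
15.98 [ 506.9 -169.7  166. ] [-3.142  0.     0.102] [ -4.33   0.03 -10.58]
```

View pics/c4.png

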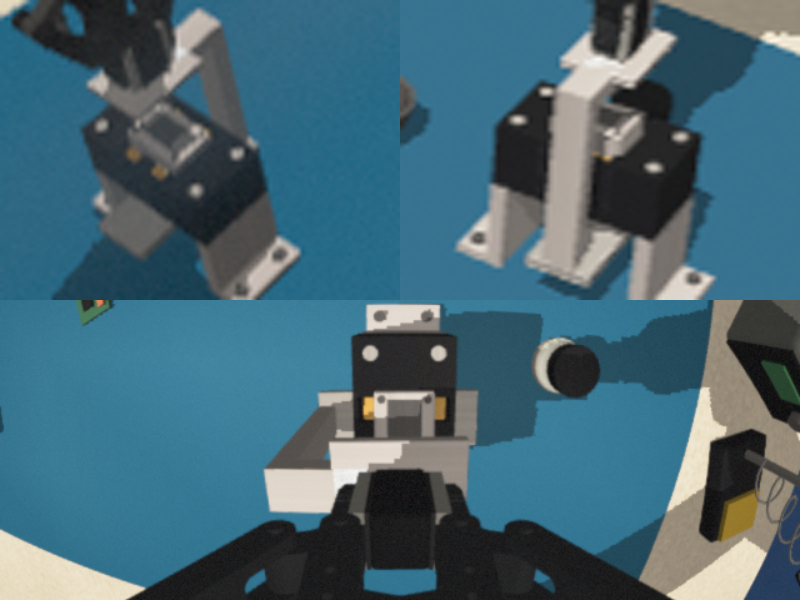

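Emit:
{"name": "servo_tool", "arguments": {
  "commands": [
    [[0,0,0.05,0],[0,0,0.05,0],[0,0,0.05,0],[0,0,0,0],[0,0,0,0],[0,0,0,0]]
  ]
}}

```text
t: 16.63
ee_pos: [506.9, -169.7, 167.4]
ee_rot: [-3.142, 0.0, 0.102]
contact_force: [-4.3, -0.2, -10.4]
finger_gap: 19.3
grasp_force: 78.6
```

Emit:
{"name": "servo_tool", "arguments": {
  "commands": [
    [[0,0,-0.1,0],[0,0,-0.2,0],[0,0,-0.3,0],[0,0,-0.3,0],[0,0,-0.3,0],[0,0,-0.3,0],[0,0,0,0],[0,0,0,0]]
  ]
}}

```text
t: 17.3
ee_pos: [506.9, -169.7, 152.2]
ee_rot: [-3.141, 0.0, 0.102]
contact_force: [0.7, 0.3, -2.2]
finger_gap: 19.3
grasp_force: 79.4
```

Emit:
{"name": "servo_tool", "arguments": {
  "commands": [
    [[0,0,-0.2,0],[0,0,-0.3,0],[0,0,-0.3,0],[0,0,-0.3,0],[0,0,-0.3,0],[0,0,-0.2,0],[0,0,-0.04,0],[0,0,0,0],[0,0,0,0]]
  ]
}}

```text
t: 18.05
ee_pos: [507.1, -169.8, 136.1]
ee_rot: [3.142, -0.0, 0.102]
contact_force: [0.4, -0.3, -2.7]
finger_gap: 19.5
grasp_force: 79.4
```

Emit:
{"name": "servo_tool", "arguments": {
  "commands": [
    [[0,0.2,0,0],[0,0.4,0,0],[-0.1,0.8,0,0],[-0.1,1.3,0,0],[-0.2,1.8,0,0],[-0.2,2.2,0,0],[-0.2,2.2,0,0],[-0.2,2.0,0,0],[-0.2,1.8,0,0],[-0.1,1.5,0,0],[-0.1,1.2,0,0],[0,1.0,0,0]]
  ]
}}

```text
t: 19.05
ee_pos: [492.4, -4.0, 136.1]
ee_rot: [-3.141, 0.0, 0.103]
contact_force: [-0.8, 0.1, -3.2]
finger_gap: 19.1
grasp_force: 79.5
```

Emit:
{"name": "servo_tool", "arguments": {
  "commands": [
    [[0,1,0,0],[0,1,0,0],[0,1,0,0],[0,1,0,0],[0,0.8,0,0],[0,0.6,0,0],[0,0.4,0,0],[0,0.2,0,0],[0,0,0,0],[0,0,0,0],[0,0,0,0]]
  ]
}}

```text
t: 19.97
ee_pos: [493.0, 54.0, 136.0]
ee_rot: [3.142, 0.0, 0.102]
contact_force: [0.0, -0.1, -2.6]
finger_gap: 19.3
grasp_force: 79.5
```

Emit:
{"name": "servo_tool", "arguments": {
  "commands": [
    [[0,0,-0.2,0],[0,0,-0.2,0],[0,0,-0.1,0],[0,0,-0.05,0],[0,0,-0.04,0],[0,0,0,0],[0,0,0,0]]
  ]
}}

```text
t: 20.55
ee_pos: [493.0, 54.3, 130.1]
ee_rot: [-3.142, -0.0, 0.102]
contact_force: [0.3, 0.7, -4.1]
finger_gap: 19.1
grasp_force: 79.5
```

Emit:
{"name": "servo_tool", "arguments": {
  "commands": [
    [[0,0,-0.04,0],[0,0,0,0],[0,0,0,0]]
  ]
}}

```text
t: 20.8
ee_pos: [493.0, 54.3, 129.8]
ee_rot: [3.142, -0.0, 0.102]
contact_force: [0.3, 0.3, -2.5]
finger_gap: 19.3
grasp_force: 79.5
```

Emit:
{"name": "servo_tool", "arguments": {
  "commands": [
    [[0,0,-0.03,0],[0,0,0,0],[0,0,0,0]]
  ]
}}

```text
t: 21.05
ee_pos: [493.1, 54.4, 129.6]
ee_rot: [-3.141, -0.0, 0.102]
contact_force: [-0.6, 0.5, 0.7]
finger_gap: 19.1
grasp_force: 80.2
```

Emit:
{"name": "servo_tool", "arguments": {
  "commands": [
    [[0,0,0,0],[0,0,0,0],[0,0,0,0],[0,0,0,0],[0,0,0,0],[0,0,0,0],[0,0,0,0],[0,0,0,0],[0,0,0,0],[0,0,0,0]]
  ],
  "hand": -1
}}

```text
t: 21.88
ee_pos: [493.0, 54.3, 129.4]
ee_rot: [-3.142, 0.0, 0.102]
contact_force: [-0.0, 0.7, -0.4]
finger_gap: 85.3
grasp_force: 0.0
```

Emit:
{"name": "servo_tool", "arguments": {
  "commands": [
    [[0,0,0.3,0],[0,0,0.6,0],[0,0,1.2,0],[0,0,1.5,0],[0,0,1.5,0],[0,0,1.5,0],[0,0,1.5,0],[0,0,1,0],[0,0,0.5,0],[0,0,0,0],[0,0,0,0]]
  ]
}}

```text
t: 22.8
ee_pos: [492.8, 54.3, 225.3]
ee_rot: [3.142, -0.0, 0.102]
contact_force: [-0.9, 1.0, 0.7]
finger_gap: 85.6
grasp_force: 0.0
```

```bash
python3 - <<'E'
from h import *
import cv2
from station import robot,optics
grabw('w5')
a=optics.grab_frame('scene')['image'];b=optics.grab_frame('side')['image']
w=cv2.imread('pics/w5.png')
def c(i,x,y,w,h): return cv2.resize(i[y:y+h,x:x+w],(400,300),interpolation=cv2.INTER_CUBIC)
cv2.imwrite('pics/c5.png',np.vstack([np.hstack([c(a,175,190,100,75),c(b,355,133,100,75)]),np.hstack([c(a,200,100,200,150),cv2.resize(w,(400,300))])]))
E
```

```text
22.8 [492.8  54.3 225.3] [ 3.142 -0.     0.102] [-0.87  1.03  0.69]
```

View pics/c5.png

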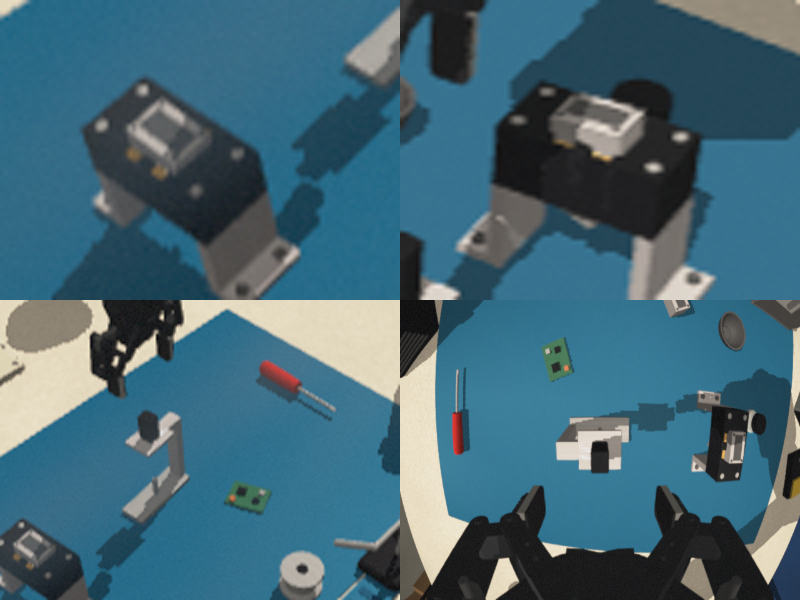

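```bash
python3 - <<'E'
from h import *
import cv2
from station import optics
a=cv2.imread('pics/scene0.png');b=cv2.imread('pics/side0.png')
a5=optics.grab_frame('scene')['image'];b5=optics.grab_frame('side')['image']
def c(i,x,y): return cv2.resize(i[y:y+30,x:x+40],(400,300),interpolation=cv2.INTER_CUBIC)
cv2.imwrite('pics/c6.png',np.vstack([np.hstack([c(a,197,206),c(a5,197,206)]),np.hstack([c(b,384,150),c(b5,384,150)])]))
for z in(102,112,114,116):
  for n in C:
    f,cx,cy,T=C[n];T=np.array(T)
    q=[]
    for dx,dy in((22,16),(22,-16),(-22,-16),(-22,16)):
        t=np.radians(5.75);o=cast(n,[[217.1,224.6]] if n=='scene' else [[404.8,165.2]],102)[0]
        p=np.array([o[0]+dx*np.cos(t)-dy*np.sin(t),o[1]+dx*np.sin(t)+dy*np.cos(t),z])
        k=T[:,:3].T@(p-T[:,3]);q.append(k[:2]/k[2]*f+[cx,cy])
    print(z,n,np.round((np.array(q)-([197,206] if n=='scene' else [384,150])+.5)*10+([0,0] if n=='scene' else [0,300])).astype(int).tolist())
E
```

```text
102 scene [[310, 192], [220, 273], [99, 189], [190, 111]]
102 side [[97, 461], [161, 397], [332, 455], [270, 522]]
112 scene [[304, 168], [213, 249], [91, 165], [183, 87]]
112 side [[100, 426], [164, 361], [336, 420], [274, 486]]
114 scene [[302, 163], [211, 244], [90, 161], [181, 82]]
114 side [[101, 418], [165, 354], [337, 412], [275, 479]]
116 scene [[301, 158], [210, 239], [88, 156], [180, 77]]
116 side [[102, 411], [166, 347], [338, 405], [276, 471]]
```

View pics/c6.png

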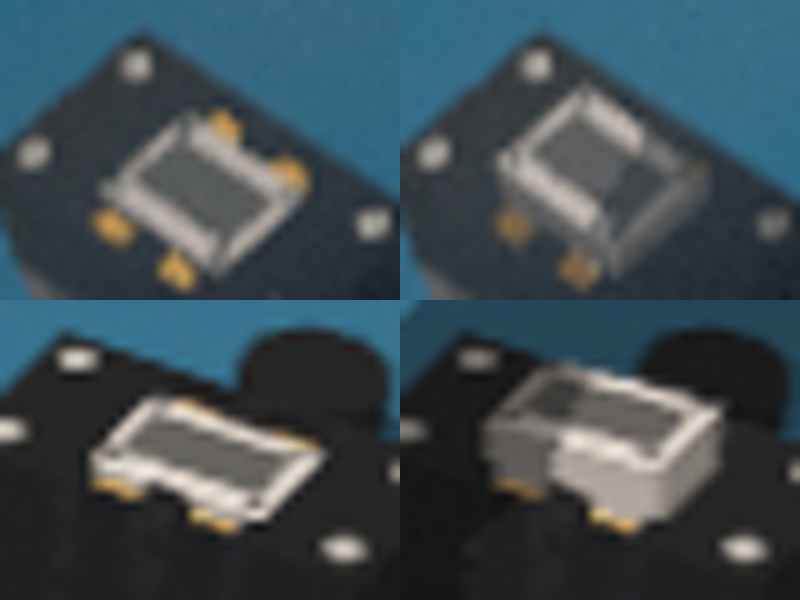

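Emit:
{"name": "servo_tool", "arguments": {
  "commands": [
    [[0.1,-0.5,0,0],[0.2,-1,0,0],[0.2,-1.5,0,0],[0.2,-1.5,0,0],[0.2,-1.5,0,0],[0.2,-1.5,0,0],[0.2,-1.5,-0.5,0],[0.2,-1,-1,0],[0.2,-1,-1.5,0],[0.2,-0.5,-1.5,0],[0.1,0,-1.5,0],[0,0,-1,0]]
  ]
}}

```text
t: 24.05
ee_pos: [512.3, -61.5, 153.5]
ee_rot: [-3.141, 0.002, 0.101]
contact_force: [-0.4, -0.3, -0.6]
finger_gap: 85.3
grasp_force: 0.0
```

Emit:
{"name": "servo_tool", "arguments": {
  "commands": [
    [[0,0,-0.5,0],[0,0,0,0],[0,0,0,0],[0,0,0,0]]
  ]
}}

```text
t: 24.38
ee_pos: [513.4, -60.7, 151.0]
ee_rot: [3.141, -0.001, 0.102]
contact_force: [1.1, -0.7, -0.3]
finger_gap: 85.4
grasp_force: 0.0
```

```bash
python3 - <<'E'
from h import *
import cv2
from scipy.spatial.transform import Rotation as R
np.set_printoptions(precision=1,suppress=True,linewidth=250)
grabw('w6')
d=np.load('pics/w6.npz');Rt=R.from_euler('xyz',d['r']).as_matrix();H=d['H']
def proj(p):
    k=(np.array(p)-(d['p']+Rt@H[:3,3]))@(Rt@H[:3,:3]); th=np.arctan2(np.hypot(*k[:,:2].T),k[:,2])[:,None]
    return k[:,:2]/np.linalg.norm(k[:,:2],axis=1)[:,None]*th*d['k'][0]+d['k'][1:]
t=np.radians(5.75);M=np.array([[np.cos(t),-np.sin(t)],[np.sin(t),np.cos(t)]])
c=[(22,16),(22,-16),(-22,-16),(-22,16)]
for z in(102,114): print(z,proj([[*(M@k+[513.7,-171.8]),z] for k in c]))
print('bolts',proj([[*(M@k+[513.7,-171.8]),102] for k in[(43,18),(43,-18),(-43,-18),(-43,18)]]))
g=cv2.imread('pics/w6.png',0)
q=proj([[*(M@k+[513.7,-171.8]),114] for k in c]);u0,v0=(q.min(0)-10).astype(int);u1,v1=(q.max(0)+12).astype(int)
print(u0,v0)
for v in range(v0,v1,2): print(v,' '.join('%3d'%x for x in g[v,u0:u1:2]))
E
```

```text
24.38 [513.4 -60.7 151. ] [ 3.1 -0.   0.1] [ 1.1 -0.7 -0.3]
102 [[457.1 204.4]
 [495.1 204.2]
 [485.1 259.4]
 [448.5 261.9]]
114 [[464.4 209.7]
 [503.6 209.1]
 [492.4 266.4]
 [454.7 269.5]]
bolts [[457.7 174.4]
 [501.1 175.7]
 [481.8 282.8]
 [441.6 286.5]]
444 199
199  33  37  36  39  34  34  36  40  39  34  33  37  40  39  33  35  35  34  31  32  38  28  30  28  30  34  31  30  28  28  31  31  37  71  71  71
201  41  37  37  34  33  36  38  38  36  31  40  40  33  35  38  33  32  32  32  34  27  34  30  34  31  31  33  33  32  31  32  30  40  70  70  68
203  38  37  40  34  38  35  53  62  63  61  62  63  65  62  67  65  64  65  63  67  64  66  64  67  64  65  45  33  33  30  30  38  41  71  71  73
205  34  40  35  38  33  35  63  77  78  77  82  83  86  84  85  85  85  87  85  86  86  85  88  89  85  88  88  75  60  37  30  34  50  71  70  72
207  39  42  38  38  36  38  72  77  76  81 105 114 119 116 116 116 120 121 123 125 125 124 126 127 129 129 130 127 122  48  26  35  65  73  71  74
209  45  97 107 106 106  74  70  74  76  84 126 119  97 123 136 135 139 139 139 144 139 141 140
[... 4532 characters left out ...]
  42  42  41  39  42  42  36  44  42  43  42  39  40  40  42  40  51 102 104 103 102 106 104 106 104 104 106
273  74  51  29  23  28  38  39  40  38  44  45  41  42  37  43  44  40  39  39  43  41  40  44  41  41  63 105 102 107 103 104 104 105 104 102 104
275  75  72  35  26  28  25  40  39  37  40  42  39  41  45  39  41  41  40  41  44  38  42  38  41  43  87 105 101 107 102 105 105 103 103 102 104
277  75  75  66  28  23  31  33  45  42  43  40  43  41  46  40  43  40  40  39  39  45  44  43  42  44 101 105 103 103 108 106 105 105 106 105 101
279  76  75  72  58  31  28  29  29  38  41  41  43  43  44  39  42  43  42  52 102 124  63  39  40  54 103 104 103 103 103 101 104 101 101 102 104
```

```bash
python3 - <<'E'
from h import *
import cv2
from scipy.spatial.transform import Rotation as R
from scipy.optimize import least_squares
np.set_printoptions(precision=2,suppress=True,linewidth=200)
def cen(g,u,v,r,bright,th):
    w=g[v-r:v+r+1,u-r:u+r+1].astype(float); w=np.clip(w-th,0,None) if bright else np.clip(th-w,0,None)
    y,x=np.mgrid[v-r:v+r+1,u-r:u+r+1]; return [(w*x).sum()/w.sum(),(w*y).sum()/w.sum()]
t=np.radians(5.75);M=np.array([[np.cos(t),-np.sin(t)],[np.sin(t),np.cos(t)]]);N=np.array([513.7,-171.8])
g=cv2.imread('pics/w1.png',0)
for v in range(164,176): print(v,g[v,300:341])
g6=cv2.imread('pics/w6.png',0)
h=np.array([cen(g6,468,212,3,0,118),cen(g6,497,211,3,0,115),cen(g6,490,260,2,0,140),cen(g6,461,262,2,0,165)])
b=np.array([cen(g6,458,174,6,1,90),cen(g6,501,176,6,1,90),cen(g6,482,283,6,1,90),cen(g6,442,286,6,1,90)])
print(h,b)
print((castw('w6',b,102)[:,:2]-N)@M)
for z in(112,114):print(z,(castw('w6',h,z)[:,:2]-N)@M)
E
```

```text
164 [38 47 46 38 43 41 45 41 38 43 42 37 41 40 42 41 42 40 44 41 41 38 44 42 41 44 40 38 38 40 41 41 43 39 46 41 45 39 40 44 44]
165 [45 41 44 46 43 42 40 45 44 43 40 42 42 41 45 47 42 44 44 45 42 42 47 45 45 44 45 46 45 47 46 46 47 46 43 47 45 43 40 43 44]
166 [39 52 72 72 70 69 65 67 70 71 68 71 71 71 72 69 69 71 70 73 75 72 77 78 75 77 77 74 75 77 72 77 77 74 74 69 54 42 38 43 47]
167 [ 48  84 119 125 125 124 126 127 127 127 125 126 130 130 131 131 133 133 133 134 136 135 137 140 140 140 142 143 141 141 143 141 141 139 138 126  82  45  35  41  44]
168 [ 78 133 173 178 168 166 172 182 185 181 179 181 185 185 186 186 188 192 190 190 189 189 190 195 195 195 196 196 196 196 197 195 182 186 193 179 120  65  44  43  39]
169 [113 177 211 207 188 177 189 208 215 212 213 214 217 216 217 217 219 218 220 219 217 219 219 217 219 220 219 220 219 218 218 207 185 195 213 207 152  88  48  43  45]
170 [132 182 210 184 139 124 141 176 213 213 211 212 215 216 216 218 218 220 221 219 220 218 219 217 219 219 220 220 218 214 194 143 125 142 184 205 158 109  85  70  65]
171 [178 191 209 155 116 104 114 
[... 469 characters left out ...]
45 172]
174 [191 188 213 200 180 169 180 194 187 136 106 104  98  99 102 104 106 102 101 106 104 106 106 107 102 104 102 109 140 184 215 183 162 178 199 208 151 122 122 162 189]
175 [189 187 214 216 214 214 217 212 189 137 109 102 103 102 103 106 104 104 102 107 106 105 107 105 105 103 105 111 136 186 220 219 218 219 219 212 152 125 122 165 192]
[[467.81 211.93]
 [497.14 211.38]
 [489.7  260.17]
 [461.08 262.23]] [[458.1  174.5 ]
 [501.79 175.96]
 [482.21 283.51]
 [443.96 287.78]]
[[ 42.94  17.67]
 [ 42.86 -18.66]
 [-43.74 -18.56]
 [-44.36  15.75]]
112 [[ 19.75  12.03]
 [ 19.81 -12.05]
 [-17.69 -13.66]
 [-17.6   10.81]]
114 [[ 20.41  13.12]
 [ 20.46 -10.69]
 [-16.62 -12.28]
 [-16.53  11.92]]
```

Emit:
{"name": "servo_tool", "arguments": {
  "commands": [
    [[0,-0.5,0,0],[-0.1,-1,0,0],[-0.3,-1.4,0,0],[-0.4,-1.6,0,0],[-0.4,-1.6,0,0],[-0.4,-1.6,0,0],[-0.4,-1.4,0,0],[-0.3,-1.2,0,0],[-0.1,-0.7,0,0],[0,-0.4,0,0],[0,0,0,0],[0,0,0,0]]
  ],
  "hand": 1,
  "squeeze": 20
}}

```text
t: 25.43
ee_pos: [489.2, -174.7, 150.5]
ee_rot: [-3.142, -0.0, 0.102]
contact_force: [1.2, -0.1, 0.5]
finger_gap: 0.4
grasp_force: 0.0
```

Emit:
{"name": "servo_tool", "arguments": {
  "commands": [
    [[0,0,-0.5,0],[0,0,-1,0],[0,0,-1,0],[0,0,-0.5,0],[0,0,-0.2,0],[0,0,0,0],[0,0,0,0],[0,0,0,0]]
  ]
}}

```text
t: 26.1
ee_pos: [489.2, -174.8, 118.6]
ee_rot: [3.141, -0.0, 0.102]
contact_force: [0.4, 0.0, 0.1]
finger_gap: -0.2
grasp_force: 0.0
```

Emit:
{"name": "servo_tool", "arguments": {
  "commands": [
    [[0,0,-0.1,0],[0,0,-0.1,0],[0,0,0,0],[0,0,0,0]]
  ]
}}

```text
t: 26.43
ee_pos: [489.1, -174.8, 116.6]
ee_rot: [3.141, -0.0, 0.102]
contact_force: [-0.0, 0.0, -0.2]
finger_gap: -0.1
grasp_force: 0.2
```

Emit:
{"name": "servo_tool", "arguments": {
  "commands": [
    [[0,0,-0.05,0],[0,0,0,0],[0,0,0,0]]
  ]
}}

```text
t: 26.68
ee_pos: [488.9, -174.8, 116.1]
ee_rot: [3.142, -0.0, 0.102]
contact_force: [-1.1, -0.7, 2.7]
finger_gap: -0.1
grasp_force: 1.4
```

Emit:
{"name": "servo_tool", "arguments": {
  "commands": [
    [[0,0,-0.05,0],[0,0,0,0],[0,0,0,0]]
  ]
}}

```text
t: 26.93
ee_pos: [488.8, -174.7, 115.4]
ee_rot: [-3.141, 0.0, 0.102]
contact_force: [-2.0, -0.5, 2.7]
finger_gap: 0.2
grasp_force: 1.7
```

Emit:
{"name": "servo_tool", "arguments": {
  "commands": [
    [[0,0,-0.05,0],[0,0,0,0],[0,0,0,0]]
  ]
}}

```text
t: 27.18
ee_pos: [488.8, -174.7, 114.8]
ee_rot: [-3.141, 0.0, 0.102]
contact_force: [-2.9, -1.1, 3.8]
finger_gap: -0.1
grasp_force: 1.4
```

Emit:
{"name": "servo_tool", "arguments": {
  "commands": [
    [[0,0,-0.04,0],[0,0,0,0],[0,0,0,0]]
  ]
}}

```text
t: 27.43
ee_pos: [489.0, -174.7, 114.5]
ee_rot: [-3.142, -0.0, 0.102]
contact_force: [-0.5, -0.4, 1.8]
finger_gap: -0.1
grasp_force: 1.1
```

Emit:
{"name": "servo_tool", "arguments": {
  "commands": [
    [[0,0,0.1,0],[0,0,0.5,0],[0,0,1,0],[0,0,1,0],[0,0,1,0],[0,0,0,0]]
  ]
}}

```text
t: 27.93
ee_pos: [490.6, -175.3, 153.2]
ee_rot: [3.14, -0.004, 0.102]
contact_force: [0.1, 0.2, -0.5]
finger_gap: -0.1
grasp_force: 0.0
```

Emit:
{"name": "servo_tool", "arguments": {
  "commands": [
    [[0,0.5,0,0],[0.2,1,0,0],[0.3,1.5,0,0],[0.4,1.6,0,0],[0.4,1.6,0,0],[0.4,1.6,0,0],[0.4,1.5,0,0],[0.3,1.2,0,0],[0,0.7,0,0],[0,0.2,0,0],[0,0,0,0],[0,0,0,0]]
  ],
  "hand": -1
}}

```text
t: 28.93
ee_pos: [512.7, -60.9, 150.4]
ee_rot: [3.142, 0.0, 0.102]
contact_force: [-0.2, -0.2, 0.1]
finger_gap: 85.1
grasp_force: 0.0
```

```bash
python3 - <<'E'
from h import *
import cv2
np.set_printoptions(precision=2,suppress=True,linewidth=200)
grabw('w7')
g=cv2.imread('pics/w7.png',0)
for u in(444,):
    for v in list(range(203,217))+list(range(254,270)): print(v,' '.join('%3d'%x for x in g[v,444:516:2]))
E
```

```text
28.93 [512.7 -60.9 150.4] [3.14 0.   0.1 ] [-0.24 -0.18  0.12]
203  36  38  34  37  37  33  60  79  78  79  79  81  82  80  80  80  83  79  80  81  82  80  80  80  82  76  57  37  31  31  37  31  39  72  75  71
204  38  35  33  35  36  35  61  79  78  81  81  85  83  84  82  81  83  83  81  83  82  83  84  80  81  80  76  60  44  28  27  30  43  72  70  69
205  47  37  34  34  38  33  62  75  80  79  85  85  85  86  87  85  87  86  88  89  90  89  92  91  91  92  93  89  77  37  30  32  40  70  70  71
206  47  40  33  33  29  39  63  78  76  78  95 101 101 101 101 100 104 106 107 108 109 109 112 114 114 114 114 116 111  50  30  34  50  75  71  71
207  44  51  52  52  50  45  68  74  76  82 109 121 122 124 122 119 126 129 130 131 131 131 134 131 134 131 129 124 128  59  24  31  52  71  73  69
208  46  93 111 111 110  83  77  78  79  84 121 137 124 137 136 135 138 140 141 142 143 144 139 144 143 140 129 111 136  56  24  30  62  70  68  72
209  41 111 126 128 125  91  79  76  77  85 125 124  92 113 142 135 141 141 143 146 142 142 142 141 144 138  87  77 127  52  19  32  66  73  73  72
2
[... 2702 characters left out ...]
 176 165 155 145 126 103  84  81  74  67  58  52  39  45  41  46  40  62 104 103 103 104 107 102 106 106 104
266  32  28  32  44  42  62 110 102  83  81  71  70  65  56  49  41  45  41  42  38  44  45  45  40  45  40  70 103 105 104 107 102 105 103 105 106
267  39  37  39  37  42  42  52  51  42  44  43  43  41  45  43  42  42  40  43  42  41  42  41  38  43  42  79 105 105 106 102 104 103 105 105 103
268  35  32  27  43  43  48  44  40  48  41  44  44  44  41  42  41  40  40  37  43  43  40  45  42  42  41  89 107 104 106 102 104 105 104 106 105
269  33  31  31  37  46  47  42  45  44  42  44  43  43  43  41  42  39  43  41  38  46  39  46  38  39  45  93 104 102 103 103 102 105 107 105 103
```

```bash
python3 - <<'E'
from h import *
import cv2
np.set_printoptions(precision=2,suppress=True)
t=np.radians(5.75);M=np.array([[np.cos(t),-np.sin(t)],[np.sin(t),np.cos(t)]]);N=np.array([513.7,-171.8])
for n,s in(('w6',[(468,212,118),(497,211,115),(490,260,140),(461,262,165)]),('w7',[(468,212,118),(497,211,115),(489,259,140),(460,261,165)])):
    g=cv2.imread(f'pics/{n}.png',0).astype(float);P=[]
    for u,v,th in s:
        for _ in range(3):
            r=3 if th<130 else 2; y,x=np.mgrid[round(v)-r:round(v)+r+1,round(u)-r:round(u)+r+1]; w=np.clip(th-g[y,x],0,None); u,v=(w*x).sum()/w.sum(),(w*y).sum()/w.sum()
        P.append((u,v))
    q=(castw(n,P,112)[:,:2]-N)@M; print(n,np.array(P).tolist(),q.tolist(),'dz',((q[0]+q[1]-q[2]-q[3])/2)[1]/.61)
E
```

```text
w6 [[467.8149122807018, 211.92543859649123], [497.13586413586415, 211.37562437562437], [489.6997084548105, 260.1749271137026], [461.07780320366135, 262.23455377574373]] [[19.753804349978395, 12.029223712731577], [19.806092941889403, -12.054419242919963], [-17.690310390067914, -13.655625018154945], [-17.601541134204766, 10.813366713025035]] dz 2.3090678483127247
w7 [[467.92105263157896, 211.76588021778585], [497.2541841004184, 211.12970711297072], [488.8191780821918, 259.1123287671233], [460.13620488940626, 261.1781140861467]] [[19.259066723102404, 12.151882372013866], [19.372684747577196, -11.844033992720313], [-17.249659309323288, -12.381501729603034], [-17.20098041550621, 11.923353131030494]] dz 0.6278663753000765
```

```bash
python3 -c "
from station import robot
print(robot.hand_in())"
```

```text
the job is handed in; nothing more can be done
None
```

The housing stands about 10–12 mm out of its pocket. It came up tilted about 3.6°, so I pressed its high end down lightly with the closed fingertips (about 4 N), leaving about 1°. The knockout stands upright on the mat clear of the nest, the last pictures show nothing else disturbed, and the job is handed in at about 29 s.

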